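# Lay out the brayers for a three-colour print

### The job

Get the bench ready for a three-colour print: lay each coloured ink roller lengthwise, roller down, in the tray of its own colour, flat on the tray's floor, in printing order: the yellow one first, then the red, then the blue. Set them down gently, do not drop them. Leave the black roller, the ink tin and the glass jar where they stand.

Things in the scene. Friction and masses are not known exactly. Their poses are not given: they have to be found in the camera images.
- yellow_brayer: brayer (ink roller), yellow roller, wooden handle, loose, 0.16 kg; 150 mm (x) by 66 (y) by 45. Origin under its mid-length at surface level; x from handle to roller, z up. Roller 40 dia, 56 long, does not turn, axis along y at x=+55, 20 up. Handle 22 dia; axis slopes from 34 up at x=+25 to 11 up at x=-64, its end resting. Grip across it at x=-5 (26 up, near balance). Wire fork from x=+28 on.
- red_brayer: brayer (ink roller), red roller, wooden handle, loose, 0.16 kg; 150 mm (x) by 66 (y) by 45. Origin under its mid-length at surface level; x from handle to roller, z up. Roller 40 dia, 56 long, does not turn, axis along y at x=+55, 20 up. Handle 22 dia; axis slopes from 34 up at x=+25 to 11 up at x=-64, its end resting. Grip across it at x=-5 (26 up, near balance). Wire fork from x=+28 on.
- blue_brayer: brayer (ink roller), blue roller, wooden handle, loose, 0.16 kg; 150 mm (x) by 66 (y) by 45. Origin under its mid-length at surface level; x from handle to roller, z up. Roller 40 dia, 56 long, does not turn, axis along y at x=+55, 20 up. Handle 22 dia; axis slopes from 34 up at x=+25 to 11 up at x=-64, its end resting. Grip across it at x=-5 (26 up, near balance). Wire fork from x=+28 on.
- yellow_tray: yellow plastic tray, fixed on the bench, open top: outside 186 mm (x) by 124 (y) by 10 high, inside 178 by 116, walls 4, floor 3 thick. Origin: centre of the underside, at bench level; x along its length, z up. A brayer fits lengthwise, either way round.
- red_tray: red plastic tray, fixed on the bench, open top: outside 186 mm (x) by 124 (y) by 10 high, inside 178 by 116, walls 4, floor 3 thick. Origin: centre of the underside, at bench level; x along its length, z up. A brayer fits lengthwise, either way round.
- blue_tray: blue plastic tray, fixed on the bench, open top: outside 186 mm (x) by 124 (y) by 10 high, inside 178 by 116, walls 4, floor 3 thick. Origin: centre of the underside, at bench level; x along its length, z up. A brayer fits lengthwise, either way round.
- black_brayer: ink roller of the same make and size as the coloured ones, origin and axes likewise, but with a black roller; loose; not wanted, stays where it lies.
- ink_tin: bare steel ink tin with a white paper label, closed, 72 mm in diameter, 46 mm high, loose, 0.30 kg; origin at the centre of its underside. Stays where it stands.
- pigment_jar: green glass jar with a white cap, 60 mm in diameter, 68 mm high, loose, 0.28 kg; origin at the centre of its underside. Stays where it stands.
Not all that is in view belongs to the job. Leave any purple look-alike of the red_brayer alone.

How it is judged:
By the outcome, as a careful person would: the job done as asked, in the order asked, and still so for the second after the job is handed in, with the robot touching nothing.
It also fails if it takes over 90 s, if anything falls off the work surface, if the arm or the gripper's body presses on something with over 40 N, if the wrist force passes 120 N, or if a joint passes its speed limit or range.

### The arm

A 7-joint arm with a two-finger parallel gripper is mounted at the origin on the work surface. World frame = base frame: x ahead of the robot, y to its left, z up, the work surface at z = 0. Lengths are in mm, angles in rad, forces in N, time in s.
With the tool pointing down it reaches from about 425 to 825 mm from the base axis. Payload 3.6 kg.
Tool frame: the origin (TCP) lies midway between the tips of the shut fingers; the grasp point (between the pads) lies 19 mm behind it (ctrl.grasp_offset is the distance from the TCP to the grasp point, in mm); y points along the fingers, x is the direction in which the jaws open and shut, and the axes are right-handed (so a half turn about y gives the same grasp; the last joint's range is limited). The gripper opens to 93 mm and grips with 3 to 60 N. Pads are 15 mm wide; open, the fingers measure 128 mm over their backs; the gripper's body (75 mm by 188 mm) begins 65 mm behind the grasp point.
Start: joints at [1.29, 0.615, -0.013, 1.423, 0.008, 1.103, -0.04], TCP at [163.218, -629.144, 218.64] pointing down, gripper open.
Joint ranges: [-3.12, 3.12], [-0.3, 2.06], [-1.34, 1.32], [0.26, 2.42], [-1.36, 4.5], [0.01, 1.98], [-2.84, 2.84]. Speed limits (rad/s): [2.79, 2.79, 3.14, 3.14, 3.14, 3.14, 3.14].

### API

Orientations are given as a rotation vector (axis times angle).
In Python, from workcell import telemetry, imaging, ctrl gives the robot as it stands. The module is installed in compiled form; this text tells all that it offers.
- The arm moves only by the shell command python3 -m inch 'ROWS'. ROWS is JSON, a list of rows, each a list of 7 numbers: the turn, a rotation vector about the world's x, y, z in rad, then the shift along the world's x, y, z in cm, then the closure, from 0 (fully open) to 1 (shut). A call has 1 to 20 rows; each row shifts and turns the commanded pose from where the row before left it; what a row does not reach is not made up. A row lasts 1/12 s, in which the tool goes at most 41.7 mm and 7.16 degrees, less where a joint would pass 70% of its speed; a pose out of reach is approached as far as the arm can. A call with a gripper value outside its range is refused whole. The fingers move at their own pace and stop on an object; the grip force is fixed at half the most. Time passes only in rows, so rows that do not move let the fingers close. It gives the time, the measured TCP pose, the force and the opening at its end, in the units of the state.
- telemetry.get_state(): the state, without advancing time (a new reading comes with each control period).
- imaging.grab_frame(name): name is "scene" or "top" or "wrist"; returns (picture, depth): 480x640x3 uint8, red, green, blue; 480x640 float32, mm along the optical axis (not along the pixel's ray), 0 where there is no reading.
- imaging.get_calibration(name): a dict with "intrinsics" (3x3 intrinsics, pixels), "rvec" (rotation vector, rad) and "tvec" (3), from world to camera coordinates, as OpenCV has them. Camera axes: x right, y down, z forward; pixel columns grow to the right and rows downward; lengths in mm; the calibration is good to about 2 mm. A picture is of the moment at which its call begins: read the wrist's pose just before it. get_calibration takes no time and is no camera call; for the wrist camera it gives the pose at the moment of the call.
- ctrl.hand_in(): hands the job in, once; it reports no verdict.
The state is a dict: "time_s": time; "q": joint angles; "qvel": joint speeds; "effort": joint torques, N m; "eef_pos": TCP position; "tcp_rot": TCP orientation; "wrist_force": force on the tool from outside, world axes, zero at the start; "torque": the same for the moment, N m; "opening": finger opening in mm.
Only numpy, scipy, OpenCV 4.12 (cv2) and the standard library are available. Lean on these libraries where they do the work, as an engineer would, in place of code of your own. Each camera call takes 0.05 s, during which the arm holds its last target.

## Working session

There is one attempt and no reset: what is moved stays moved. The work goes in short steps, Python scripts to look and compute and a shell command to move; the robot and the scene stay as the last step left them, time stands still between calls to the robot, and variables do not carry over. Pictures are saved under pics/ and viewed, and the job is handed in when it is done.

```bash
mkdir -p pics; cat > h.py <<'E'
import numpy as np, cv2
from workcell import telemetry, imaging, ctrl
from scipy.spatial.transform import Rotation as R
def cal(n):
    c=imaging.get_calibration(n); K=np.array(c["intrinsics"],float)
    return K,cv2.Rodrigues(np.array(c["rvec"],float))[0],np.array(c["tvec"],float).ravel()
def grab(n,f):
    C=cal(n); p,d=imaging.grab_frame(n); cv2.imwrite(f"pics/{f}.png",p[:,:,::-1]); np.savez(f"pics/{f}.npz",p=p,d=d,K=C[0],R=C[1],t=C[2]); return p,d
def ray(f,u,v,z):  # intersect pixel ray with plane z
    a=np.load(f"pics/{f}.npz"); r=a["R"].T@np.linalg.inv(a["K"])@[u,v,1]; o=-a["R"].T@a["t"]
    return o+r*(z-o[2])/r[2]
def pt(f,u,v):
    a=np.load(f"pics/{f}.npz"); d=float(a["d"][int(v),int(u)]); return a["R"].T@(np.linalg.inv(a["K"])@[u,v,1]*d-a["t"])
def crop(f,u0,v0,u1,v1,s,out):
    p=np.load(f"pics/{f}.npz")["p"][v0:v1,u0:u1,::-1]; cv2.imwrite(f"pics/{out}.png",cv2.resize(p,None,fx=s,fy=s,interpolation=cv2.INTER_CUBIC))
E
python3 - <<'E'
from h import *
s=telemetry.get_state(); print(s)
grab("top","top0"); grab("scene","scene0")
E
```

```text
{'time_s': 0.0, 'q': array([ 1.29049759,  0.61590648, -0.01261083,  1.4249029 ,  0.00813079,
        1.1034193 , -0.04038534]), 'qvel': array([ 9.51010199e-04, -8.08741511e-04,  1.33870350e-03,  2.96142624e-04,
       -1.43858820e-03,  7.22334447e-05,  1.18998443e-03]), 'effort': array([-6.46234039e-04, -4.58929896e+01,  2.09381059e-01, -1.65742868e+01,
       -6.09541638e-02,  2.05424469e-02,  2.34725321e-04]), 'eef_pos': array([ 162.9986458 , -628.4000932 ,  217.48816962]), 'tcp_rot': array([-1.31708993,  1.02166328, -1.0181862 ]), 'wrist_force': array([0.18092301, 0.33150278, 0.94023026]), 'torque': array([-0.04540577, -0.01458357, -0.04951521]), 'opening': 93.03002830347353}
```

View pics/top0.png

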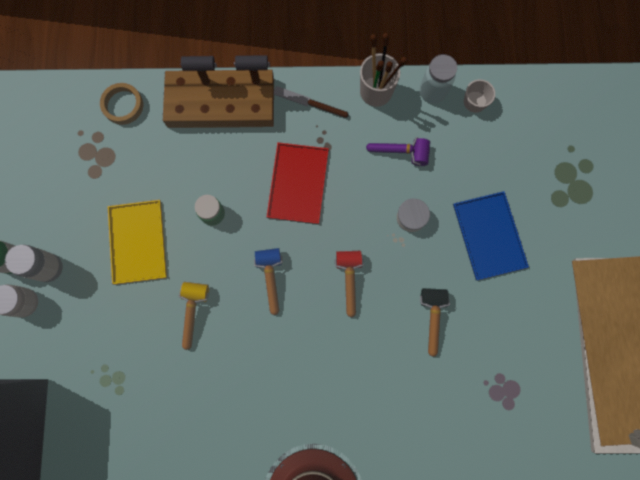

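View pics/scene0.png

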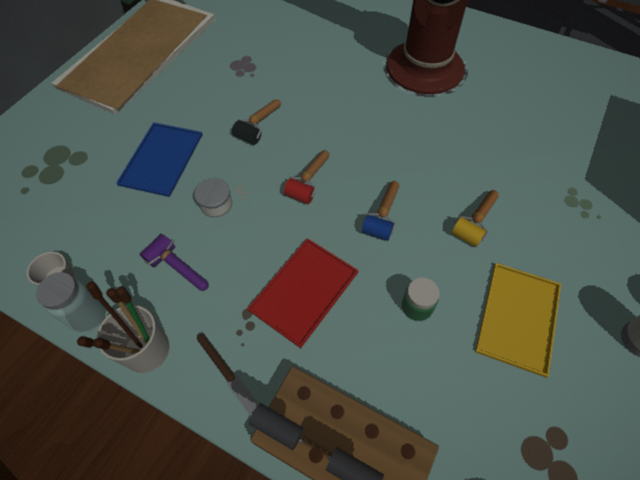

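The top view shows the yellow roller at (194,291), blue at (267,257), red at (349,258) and black at (435,297), all with handles pointing down the image. The trays are yellow (137,243), red (299,183) and blue (490,236). The jar is at (208,208), the tin at (413,214) and the purple decoy at (400,150). Next I measure positions.

```bash
python3 - <<'E'
from h import *
a=np.load("pics/top0.npz"); K,Rm,t=a["K"],a["R"],a["t"]; print("cam",-Rm.T@t, K[0,0],K[0,2],K[1,2])
for X in ([0,0,0],[163,-629,217]):
    c=Rm@np.array(X,float)+t; q=K@c; print(X,q[:2]/q[2])
hsv=cv2.cvtColor(a["p"],cv2.COLOR_RGB2HSV)
def comp(lo,hi,name):
    m=cv2.inRange(hsv,lo,hi); n,l,s,c=cv2.connectedComponentsWithStats(m)
    for i in range(1,n):
        if s[i,4]>120: 
            ys,xs=np.nonzero(l==i); r=cv2.minAreaRect(np.c_[xs,ys].astype(np.float32))
            box=cv2.boxPoints(r); 
            print(name,s[i,4],c[i].round(1),"medD",np.median(a["d"][l==i]))
            z=10 if s[i,4]>1500 else 25
            W=np.array([ray("top0",u,v,z)[:2] for u,v in box]); e0=W[1]-W[0]; e1=W[2]-W[1]
            print("   centre",W.mean(0).round(1),"sizes",np.linalg.norm(e0).round(1),np.linalg.norm(e1).round(1),"ang",np.degrees(np.arctan2(*e0[::-1])).round(1),np.degrees(np.arctan2(*e1[::-1])).round(1), "z",pt("top0",*c[i]).round(1))
comp((20,150,80),(35,255,255),"yellow"); comp((0,200,100),(5,255,255),"red"); comp((105,150,60),(125,255,255),"blue"); comp((6,100,80),(16,220,255),"wood")
for u,v in((208,208),(413,214),(435,297),(194,291),(349,258),(267,257),(320,380),(320,240)): print(u,v,pt("top0",u,v).round(1))
E
```

```text
cam [ 310.68828657  -16.58036926 1295.08667483] 566.5119002981758 312.42553265768316 237.42668946730493
[0, 0, 0] [313.11716195 497.12833615]
[163, -629, 217] [659.66558799 430.16479703]
yellow 4123 [136.4 241.9] medD 1319.8433
   centre [558.6 406.9] sizes 126.6 188.9 ang -85.8 -173.0 z [557.2 406.9   7.1]
yellow 363 [193.3 290.8] medD 1262.0569
   centre [439.6 266.5] sizes 35.9 56.7 ang -4.9 -97.5 z [439.5 263.6  37.7]
red 996 [303.4 160.4] medD 1354.474
   centre [738.3  21.5] sizes 76.9 109.7 ang -4.7 -96.1 z [7.538e+02 1.830e+01 5.000e-01]
blue 4202 [490.3 235.6] medD 1312.6973
   centre [ 566.4 -412.3] sizes 126.6 190.0 ang -73.2 -167.5 z [ 566.3 -414.8    1.2]
blue 278 [267.2 256.3] medD 1274.9573
   centre [517.6 100.6] sizes 52.8 28.8 ang -82.8 -172.2 z [515.8  99.4  39. ]
wood 425 [182.3  77.3] medD 1353.8624
   centre [959.1 309.3] sizes 34.1 87.9 ang 2.5 -90.7 z [950.2 306.4  43.4]
wood 485 [229.9  76.3] medD 1353.4562
   centre [960.3 197.5] sizes 107.2 34.0 ang -90.7 -179.2 z [952.1 192.5  41.7]
wood 150 [265.6  75.2] medD 1352.6776
   centre [960.5 110.1] sizes 34.0 3
[... 159 characters left out ...]
]
wood 296 [271.1 292.3] medD 1266.0045
   centre [435.5  91.2] sizes 16.4 92.9 ang -82.7 -171.9 z [435.9  91.1  27.3]
wood 316 [349.9 294.2] medD 1263.5315
   centre [430.  -85.3] sizes 17.4 91.7 ang -88.5 -179.2 z [429.8 -85.1  30.7]
wood 288 [187.5 327. ] medD 1253.1316
   centre [359.3 276.7] sizes 89.9 16.2 ang -4.1 -96.5 z [360.2 275.3  30.9]
wood 351 [433.4 333.9] medD 1244.6774
   centre [ 341.5 -267.9] sizes 91.5 18.8 ang -6.0 -93.8 z [ 341.5 -266.9   30.1]
208 208 [621.  230.   69.5]
413 214 [ 609.4 -230.9   42.6]
435 297 [ 421.6 -272.3   39. ]
194 291 [438.8 261.5  39.8]
349 258 [509.8 -84.   42.1]
267 257 [514.2 100.   38. ]
320 380 [242.8 -16.9  -3.8]
320 240 [559.1 -19.6   1.9]
```

```bash
python3 - <<'E'
from h import *
crop("top0",170,230,370,360,4,"c0")
E
```

```text
(no output)
```

View pics/c0.png

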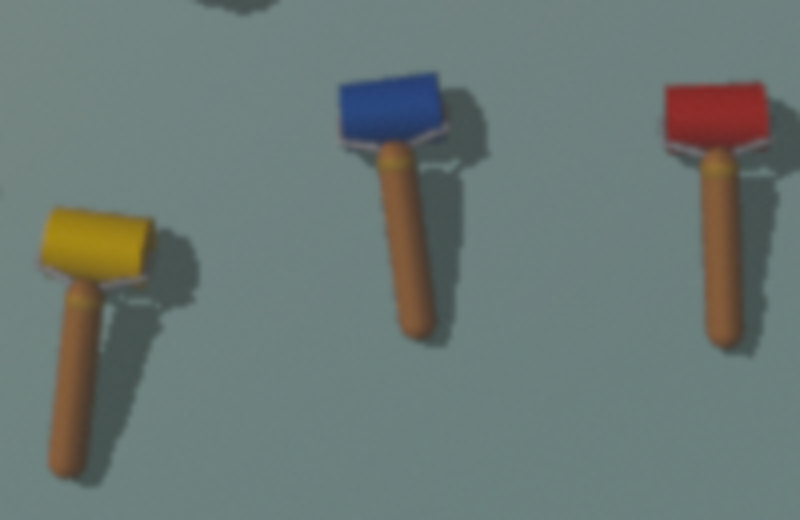

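```bash
python3 - <<'E'
from h import *
s=telemetry.get_state(); print(R.from_rotvec(s["tcp_rot"]).as_matrix().round(3))
crop("top0",255,130,345,235,6,"c1"); crop("top0",440,180,540,290,5,"c2"); crop("top0",95,190,185,295,5,"c3")
# (roller centre px, tip px)
def brayer(n,rc,tip):
    r=ray("top0",*rc,22)[:2]; t=ray("top0",*tip,11)[:2]; d=r-t; L=np.linalg.norm(d); u=d/L
    o=(r-55*u+t+75*u)/2
    print(n,"roller",r.round(1),"tip",t.round(1),"L(130)",L.round(1),"yaw",np.degrees(np.arctan2(u[1],u[0])).round(1),"org",o.round(1),"grip",(o-5*u).round(1))
f=lambda x,y:(170+x/4-.4,230+y/4-.4)
brayer("y",f(98,243),f(67,478)); brayer("b",f(391,108),f(418,340)); brayer("r",f(717,114),f(725,347))
E
```

```text
[[ 0.251 -0.001  0.968]
 [-0.968  0.002  0.251]
 [-0.002 -1.    -0.   ]]
y roller [442.1 265.3] tip [312.2 280.6] L(130) 130.8 yaw -6.7 org [387.  271.8] grip [382.1 272.4]
b roller [517.7 100.6] tip [387.2  85.2] L(130) 131.5 yaw 6.7 org [462.4  94.1] grip [457.4  93.5]
r roller [512.8 -84.8] tip [382.1 -87.4] L(130) 130.7 yaw 1.1 org [457.4 -85.9] grip [452.4 -86. ]
```

View pics/c1.png

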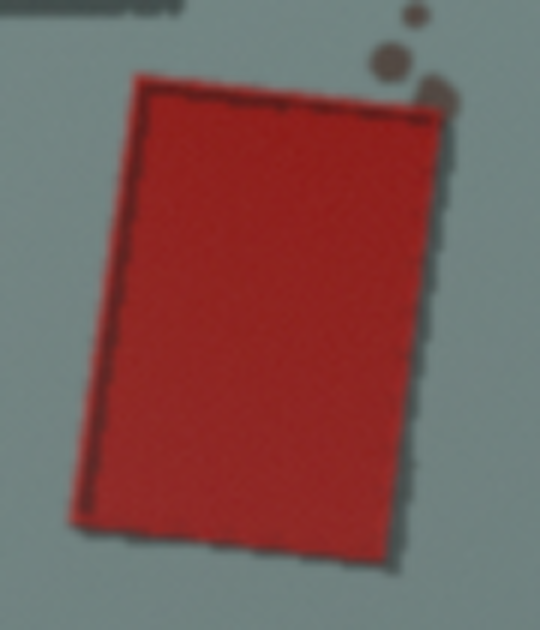

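View pics/c2.png

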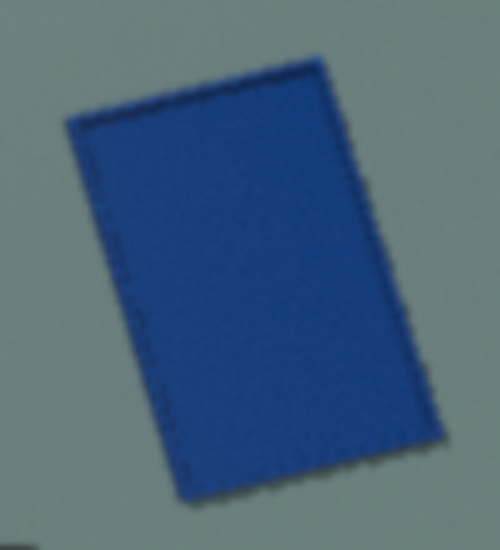

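View pics/c3.png

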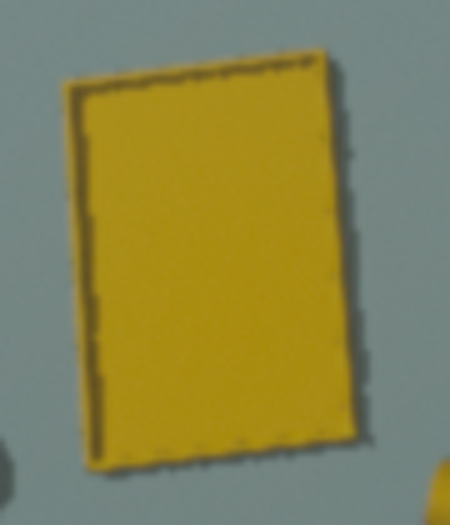

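Tray corners read from the crops. Red is TL(137,76), TR(442,112), BR(386,565), BL(72,524). Blue is (68,120), (323,58), (446,440), (183,503). Yellow is (66,82), (325,50), (356,438), (90,470).

```bash
python3 - <<'E'
from h import *
def tray(n,off,s,cs):
    W=np.array([ray("top0",off[0]+(x+.5)/s-.5,off[1]+(y+.5)/s-.5,9)[:2] for x,y in cs])
    l=np.linalg.norm; m=(W[0]+W[1]-W[2]-W[3]); w=(W[0]+W[3]-W[1]-W[2])
    y1=np.degrees(np.arctan2(m[1],m[0])); y2=np.degrees(np.arctan2(w[1],w[0]))-90
    c=W.mean(0); u=m/l(m)
    print(n,"c",c.round(1),"L",(l(m)/2).round(1),"W",(l(w)/2).round(1),"yaw",y1.round(1),y2.round(1),"gripTarget",(c-5*u).round(1))
tray("y",(95,190),5,[(66,82),(325,50),(356,438),(90,470)])
tray("r",(255,130),6,[(137,76),(442,112),(386,565),(72,524)])
tray("b",(440,180),5,[(68,120),(323,58),(446,440),(183,503)])
E
```

```text
y c [558.9 406.3] L 184.8 W 122.3 yaw 7.1 6.6 gripTarget [553.9 405.6]
r c [696.8  31.5] L 185.4 W 122.9 yaw -7.5 -7.9 gripTarget [691.9  32.2]
b c [ 565.8 -412.9] L 185.3 W 124.2 yaw 13.3 13.2 gripTarget [ 560.9 -414.1]
```

```bash
python3 -m inch '[[0,0,-0.0185,3.17,2.28,0,0.3],[0,0,-0.0185,3.17,2.28,0,0.3],[0,0,-0.0185,3.17,2.28,0,0.3],[0,0,-0.0185,3.17,2.28,0,0.3],[0,0,-0.0185,3.17,2.28,0,0.3],[0,0,-0.0185,3.17,2.28,0,0.3],[0,0,-0.0185,3.17,2.28,0,0.3],[0,0,-0.0185,3.17,2.28,0,0.3],[0,0,-0.0185,3.17,2.28,0,0.3],[0,0,-0.0185,3.17,2.28,0,0.3],[0,0,-0.0185,0.8,4,0,0.3],[0,0,-0.0185,0.8,4,0,0.3],[0,0,-0.0185,0.8,4,0,0.3],[0,0,-0.0185,0.8,4,0,0.3],[0,0,-0.0185,0.8,4,0,0.3],[0,0,-0.0185,0.8,4,0,0.3],[0,0,-0.0185,0.8,4,0,0.3],[0,0,-0.0185,0.8,4,0,0.3],[0,0,-0.0185,0.8,4,0,0.3],[0,0,-0.0185,0.8,4,0,0.3]]'
python3 -m inch '[[0,0,0,-2,3,-0.5,0.3],[0,0,0,-2,3,-0.5,0.3],[0,0,0,-2,3,-0.5,0.3],[0,0,0,-2,3,-0.5,0.3],[0,0,0,-2,3,-0.5,0.3],[0,0,0,-2,3,-0.5,0.3],[0,0,0,-2,3,-0.5,0.3],[0,0,0,-1.5,2.5,-0.5,0.3],[0,0,0,-1,2,-0.5,0.3],[0,0,0,0,0,0,0.3],[0,0,0,0,0,0,0.3]]'
cat >> h.py <<'E'
def st():
    s=telemetry.get_state(); M=R.from_rotvec(s["tcp_rot"]).as_matrix()
    print("t",round(s["time_s"],2),"pos",s["eef_pos"].round(1),"toolx ang",np.degrees(np.arctan2(M[1,0],M[0,0])).round(2),"tooly",M[:,1].round(3),"q",s["q"].round(2),"F",s["wrist_force"].round(1),"open",round(s["opening"],1))
    return s,M
def go(x,y,z,ang):
    s,M=st(); a=np.degrees(np.arctan2(M[1,0],M[0,0]))
    Rt=np.array([[np.cos(np.radians(ang)),0,0],[np.sin(np.radians(ang)),0,0],[0,0,0]]); tx=Rt[:,0]; ty=np.array([0,0,-1.]); T=np.c_[tx,ty,np.cross(tx,ty)]
    print("turn",R.from_matrix(T@M.T).as_rotvec().round(4),"shift cm",((np.array([x,y,z])-s["eef_pos"])/10).round(2))
E
python3 - <<'E'
from h import *
go(382.1,272.4,7,-96.7); grab("top","top1"); grab("wrist","w1")
E
```

```text
time_s: 1.77
eef_pos: [560.0, 0.8, 218.4]
tcp_rot: [-1.152, 1.295, -1.295]
wrist_force: [0.4, 0.3, 0.1]
opening: 65.0
time_s: 2.68
eef_pos: [394.2, 254.7, 173.2]
tcp_rot: [-1.155, 1.292, -1.292]
wrist_force: [0.0, -0.3, 0.1]
opening: 65.0
t 2.68 pos [394.2 254.7 173.2] toolx ang -96.45 tooly [-0.001 -0.001 -1.   ] q [-0.61  0.4  -0.02  1.99  0.01  0.76 -2.32] F [ 0.  -0.3  0.1] open 65.0
turn [ 0.0006 -0.0011 -0.0043] shift cm [ -1.21   1.77 -16.62]
```

View pics/w1.png

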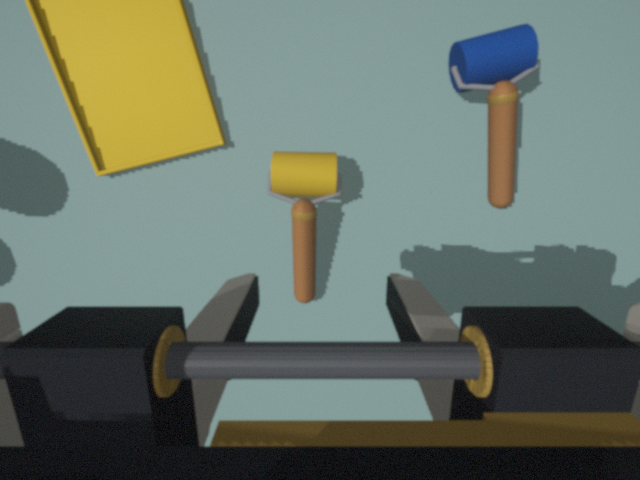

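The wrist view shows the yellow roller centre at (304,174) and the handle end at (304,301), lined up with the gripper. I cross-check this against the top view.

```bash
cat >> h.py <<'E'
def brayer(f,rc,tip,zr=22):
    r=ray(f,*rc,zr)[:2]; t=ray(f,*tip,11)[:2]; d=r-t; L=np.linalg.norm(d); u=d/L
    o=(r-55*u+t+75*u)/2
    print("roller",r.round(1),"tip",t.round(1),"L(130)",L.round(1),"yaw",np.degrees(np.arctan2(u[1],u[0])).round(1),"org",o.round(1),"grip",(o-5*u).round(1))
E
python3 - <<'E'
from h import *
brayer("w1",(304,174),(304,301)); print(pt("w1",304,250), pt("w1",304,174))
brayer("w1",(495,58),(500,205))
E
```

```text
roller [440.9 264.6] tip [312.6 281.9] L(130) 129.5 yaw -7.7 org [386.6 271.9] grip [381.7 272.6]
[374.82640168 272.4668684   36.77701669] [442.41021378 263.49567115  39.49345777]
roller [516.1  96.5] tip [389.6  84.7] L(130) 127.1 yaw 5.3 org [462.8  91.5] grip [457.8  91.1]
```

```bash
python3 -m inch '[[0,0,-0.007,-0.6,0.89,-2,0.3],[0,0,-0.007,-0.6,0.89,-2,0.3],[0,0,0,0,0,-2,0.3],[0,0,0,0,0,-2,0.3],[0,0,0,0,0,-2,0.3],[0,0,0,0,0,-2,0.3],[0,0,0,0,0,-1,0.3],[0,0,0,0,0,-1,0.3],[0,0,0,0,0,-1,0.3],[0,0,0,0,0,-0.8,0.3],[0,0,0,0,0,-0.8,0.3],[0,0,0,0,0,0,0.3],[0,0,0,0,0,0,0.3]]'
python3 - <<'E'
from h import *
go(382,272.5,7,-97)
E
```

```text
time_s: 3.87
eef_pos: [383.5, 271.1, 7.5]
tcp_rot: [-1.145, 1.305, -1.305]
wrist_force: [-0.2, 0.0, 0.3]
opening: 65.0
t 3.87 pos [383.5 271.1   7.5] toolx ang -97.51 tooly [-0. -0. -1.] q [-0.65  0.69 -0.01  2.13  0.02  0.32 -2.39] F [-0.2  0.   0.3] open 65.0
turn [ 0.0005 -0.0001  0.009 ] shift cm [-0.15  0.14 -0.05]
```

```bash
python3 -m inch '[[0,0,0.005,-0.1,0.1,0,0.5],[0,0,0,0,0,0,0.7],[0,0,0,0,0,0,1],[0,0,0,0,0,0,1],[0,0,0,0,0,0,1],[0,0,0,0,0,0,1],[0,0,0,0,0,0,1],[0,0,0,0,0,0,1]]'
python3 -m inch '[[0,0,0,0,0,0.5,1],[0,0,0,0,0,1,1],[0,0,0,0,0,1.5,1],[0,0,0,0,0,1.5,1],[0,0,0,0,0,1.5,1],[0,0,0,0,0,2,1],[0,0,0,0,0,2,1],[0,0,0,0,0,1.5,1],[0,0,0,0,0,0.5,1],[0,0,0,0,0,0,1]]'
python3 - <<'E'
from h import *
go(553.9,405.6,60,-83.1); grab("wrist","w2"); grab("scene","s2")
E
```

```text
time_s: 4.53
eef_pos: [382.2, 272.5, 7.7]
tcp_rot: [-1.147, 1.301, -1.301]
wrist_force: [-0.9, -0.4, 1.0]
opening: 21.5
time_s: 5.37
eef_pos: [382.8, 273.1, 129.2]
tcp_rot: [-1.144, 1.3, -1.3]
wrist_force: [0.4, -0.4, -1.9]
opening: 21.0
t 5.37 pos [382.8 273.1 129.2] toolx ang -97.17 tooly [ 0.003  0.002 -1.   ] q [-0.65  0.47 -0.02  2.04  0.01  0.63 -2.38] F [ 0.4 -0.4 -1.9] open 21.0
turn [-0.0024  0.0024  0.2456] shift cm [17.11 13.25 -6.92]
```

View pics/w2.png

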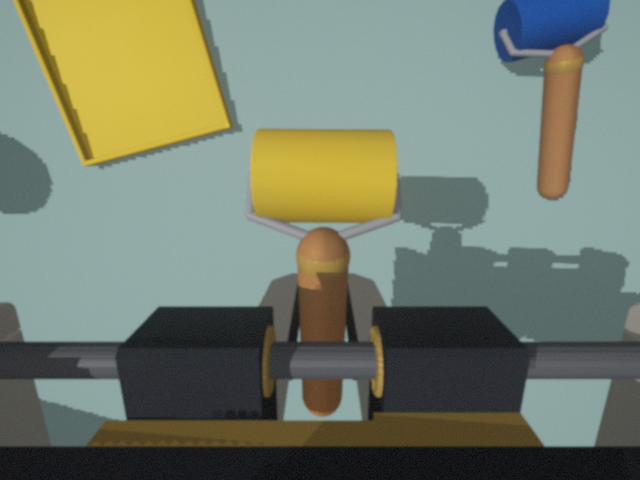

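View pics/s2.png

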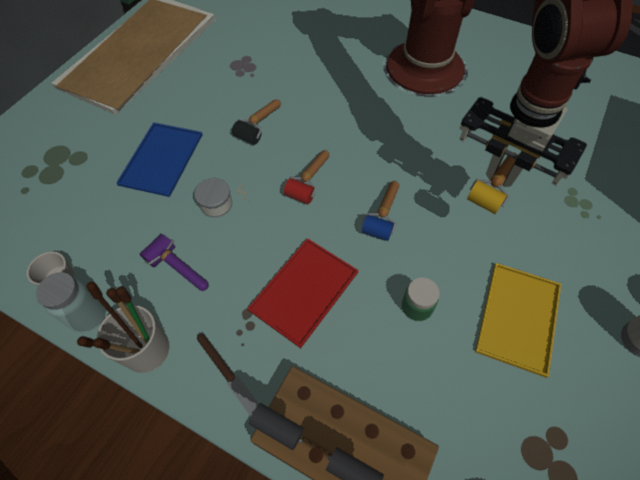

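Yellow is held, and its roller sits level at (323,175) in the wrist view. Now over to the tray.

```bash
python3 -m inch '[[0,0,0.0246,1,0.8,0,1],[0,0,0.0246,1.9,1.45,0,1],[0,0,0.0246,1.9,1.5,0,1],[0,0,0.0246,1.9,1.5,0,1],[0,0,0.0246,1.9,1.5,0,1],[0,0,0.0246,1.9,1.5,0,1],[0,0,0.0246,1.9,1.5,0,1],[0,0,0.0246,1.9,1.4,-0.5,1],[0,0,0.0246,1.9,1.2,-1,1],[0,0,0.0246,1.2,0.6,-1.5,1],[0,0,0,0.6,0.3,-1.5,1],[0,0,0,0,0,-1.5,1],[0,0,0,0,0,-0.9,1],[0,0,0,0,0,0,1],[0,0,0,0,0,0,1]]'
python3 - <<'E'
from h import *
go(553.9,405.6,10.7,-83.1); grab("wrist","w3"); grab("top","top3"); crop("top3",90,180,230,310,4,"c4")
E
```

```text
time_s: 6.72
eef_pos: [561.2, 404.6, 57.2]
tcp_rot: [-1.267, 1.121, -1.119]
wrist_force: [-0.2, -0.3, -1.6]
opening: 21.2
t 6.72 pos [561.2 404.6  57.2] toolx ang -83.07 tooly [-0.003 -0.002 -1.   ] q [-0.62  0.85 -0.08  1.44  0.08  0.86 -2.17] F [-0.2 -0.3 -1.6] open 21.2
turn [ 0.0018 -0.0026 -0.0006] shift cm [-0.73  0.1  -4.65]
```

View pics/w3.png

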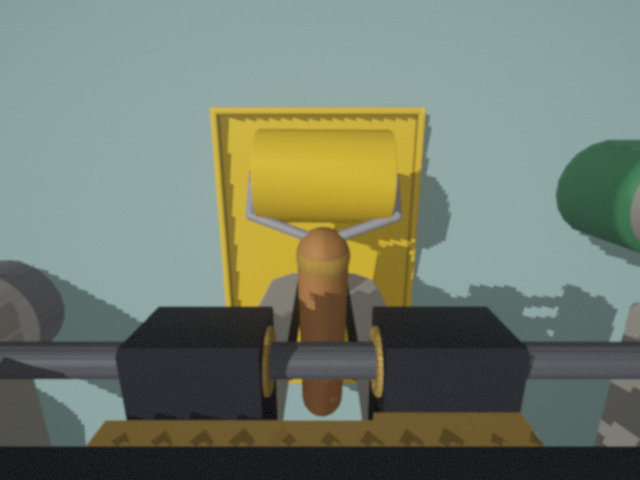

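View pics/c4.png

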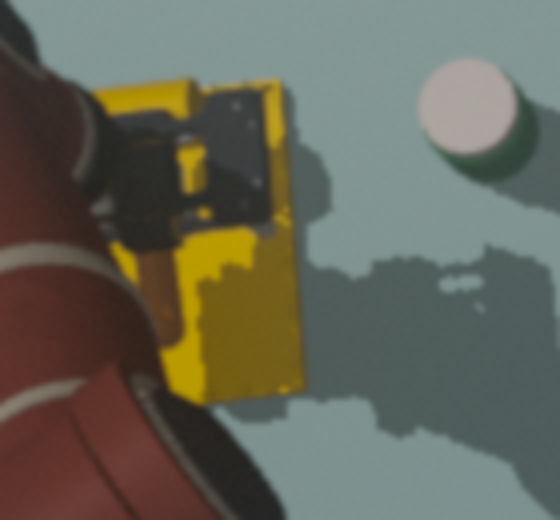

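```bash
python3 -m inch '[[0,0,0,-0.4,0.1,0,1],[0,0,0,-0.35,0,-0.5,1],[0,0,0,0,0,-1,1],[0,0,0,0,0,-1,1],[0,0,0,0,0,-0.8,1],[0,0,0,0,0,-0.5,1],[0,0,0,0,0,-0.3,1],[0,0,0,0,0,0,1],[0,0,0,0,0,0,1],[0,0,0,0,0,0,1]]'
python3 - <<'E'
from h import *
go(553.9,405.6,10.7,-83.1)
E
```

```text
time_s: 7.65
eef_pos: [555.1, 406.5, 18.0]
tcp_rot: [-1.263, 1.119, -1.12]
wrist_force: [0.7, 0.2, -1.7]
opening: 21.2
t 7.65 pos [555.1 406.5  18. ] toolx ang -83.08 tooly [ 0.001  0.001 -1.   ] q [-0.62  0.89 -0.07  1.48  0.08  0.78 -2.18] F [ 0.7  0.2 -1.7] open 21.2
turn [-0.0007  0.0008 -0.0004] shift cm [-0.12 -0.09 -0.73]
```

```bash
python3 -m inch '[[0,0,0,-0.1,0,-0.2,1],[0,0,0,0,0,-0.2,1],[0,0,0,0,0,-0.1,1],[0,0,0,0,0,-0.1,1],[0,0,0,0,0,0,1],[0,0,0,0,0,0,1]]'
python3 -m inch '[[0,0,0,0,0,-0.05,1],[0,0,0,0,0,-0.05,1],[0,0,0,0,0,0,1]]'
```

```text
time_s: 8.15
eef_pos: [553.7, 406.1, 11.6]
tcp_rot: [-1.264, 1.12, -1.12]
wrist_force: [0.6, 0.4, -1.2]
opening: 21.4
time_s: 8.4
eef_pos: [553.8, 406.2, 10.9]
tcp_rot: [-1.264, 1.12, -1.12]
wrist_force: [-0.8, -0.8, -0.5]
opening: 21.1
```

```bash
python3 -m inch '[[0,0,0,0,0,-0.05,1],[0,0,0,0,0,0,1],[0,0,0,0,0,0,1]]'
python3 -m inch '[[0,0,0,0,0,0,0.75],[0,0,0,0,0,0,0.68],[0,0,0,0,0,0,0.6],[0,0,0,0,0,0,0.52],[0,0,0,0,0,0,0.52],[0,0,0,0,0,0,0.52]]'
python3 -m inch '[[0,0,0,0,0,0.5,0.52],[0,0,0,0,0,1,0.52],[0,0,0,0,0,1.5,0.52],[0,0,0,0,0,2,0.52],[0,0,0,0,0,2.5,0.52],[0,0,0,0,0,2.5,0.52],[0,0,0,0,0,2,0.52],[0,0,0,0,0,0,0.52]]'
python3 - <<'E'
from h import *
go(452.4,-86,130,-88.9); grab("wrist","w4"); grab("scene","s4")
crop("s4",440,180,600,300,5,"c5")
E
```

```text
time_s: 8.65
eef_pos: [553.8, 406.2, 10.8]
tcp_rot: [-1.263, 1.12, -1.12]
wrist_force: [-1.6, -0.4, 3.8]
opening: 21.4
time_s: 9.15
eef_pos: [553.7, 406.2, 10.0]
tcp_rot: [-1.264, 1.12, -1.12]
wrist_force: [-0.1, -0.7, -0.0]
opening: 44.3
time_s: 9.82
eef_pos: [556.7, 408.4, 136.9]
tcp_rot: [-1.252, 1.116, -1.12]
wrist_force: [0.8, 0.1, 1.0]
opening: 44.4
t 9.82 pos [556.7 408.4 136.9] toolx ang -83.09 tooly [ 0.009  0.007 -1.   ] q [-0.62  0.75 -0.08  1.4   0.07  0.98 -2.17] F [0.8 0.1 1. ] open 44.4
turn [-0.0069  0.0097 -0.1014] shift cm [-10.43 -49.44  -0.69]
```

View pics/w4.png

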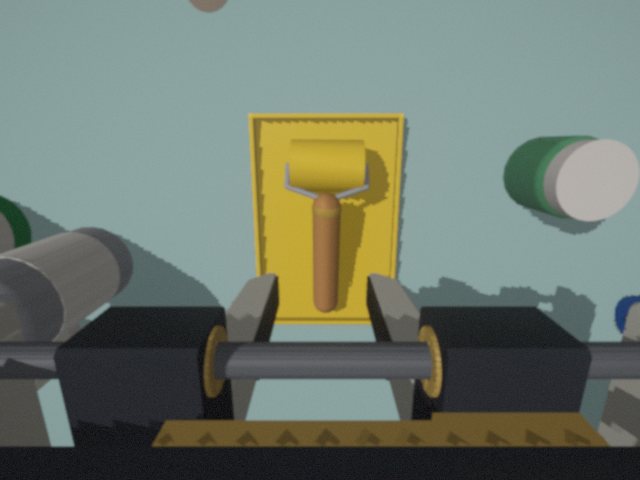

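View pics/s4.png

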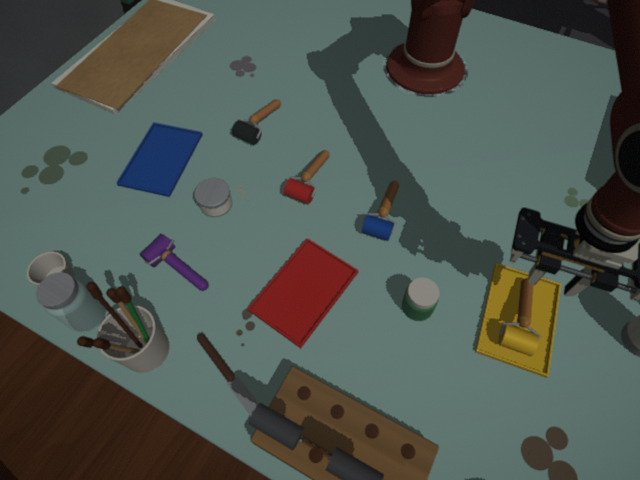

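The yellow brayer is in its tray: in the wrist view the roller is at (327,165) and the handle end at (325,310), inside the rim at v≈320. I verify that numerically, then move on to red.

```bash
python3 - <<'E'
from h import *
brayer("w4",(327,165),(325,310),25)
print("front wall",ray("w4",325,321,10).round(1),"roller top",pt("w4",327,165).round(1),"handle",pt("w4",325,295).round(1))
E
python3 -m inch '[[0,0,-0.005,-0.3,-2.5,0,0.3],[0,0,-0.005,-0.7,-3.6,0,0.3],[0,0,-0.005,-0.7,-3.6,0,0.3],[0,0,-0.005,-0.7,-3.6,0,0.3],[0,0,-0.005,-0.7,-3.6,0,0.3],[0,0,-0.01,-0.8,-3.6,0,0.3],[0,0,-0.01,-0.8,-3.6,0,0.3],[0,0,-0.01,-0.8,-3.6,0,0.3],[0,0,-0.01,-0.8,-3.6,0,0.3],[0,0,-0.01,-0.8,-3.6,0,0.3],[0,0,-0.01,-0.8,-3.6,0,0.3],[0,0,-0.01,-0.8,-3.6,0,0.3],[0,0,-0.01,-0.8,-3.6,0,0.3],[0,0,0,-0.7,-2.5,0,0.3],[0,0,0,-0.1,-1,0,0.3],[0,0,0,0,0,0,0.3],[0,0,0,0,0,0,0.3]]'
python3 - <<'E'
from h import *
go(452.4,-86,7,-88.9); grab("wrist","w5")
E
```

```text
roller [612.5 412.4] tip [482.5 398. ] L(130) 130.8 yaw 6.3 org [557.4 406.3] grip [552.4 405.8]
front wall [470.9 396.6  10. ] roller top [613.5 412.7  43.2] handle [504.7 400.7  27.6]
time_s: 11.33
eef_pos: [450.7, -84.9, 129.6]
tcp_rot: [-1.216, 1.199, -1.196]
wrist_force: [0.7, 0.8, 0.2]
opening: 65.3
t 11.33 pos [450.7 -84.9 129.6] toolx ang -89.08 tooly [-0.001  0.001 -1.   ] q [ 0.21  0.45 -0.09  2.06  0.07  0.63 -1.49] F [0.7 0.8 0.2] open 65.3
turn [-0.0012 -0.0008  0.0032] shift cm [  0.17  -0.11 -12.26]
```

View pics/w5.png

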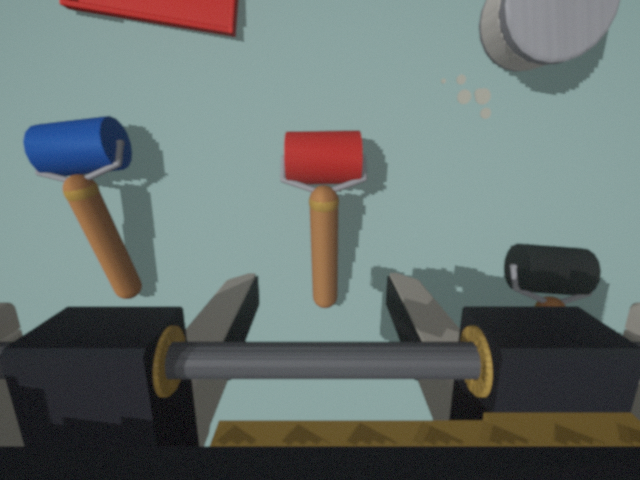

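The red roller is at (324,157) and its handle end at (325,306), aligned with the gripper.

```bash
python3 - <<'E'
from h import *
brayer("w5",(324,157),(325,306)); 
E
python3 -m inch '[[0,0,0.003,0.15,-0.1,-1,0.3],[0,0,0,0,0,-2,0.3],[0,0,0,0,0,-2,0.3],[0,0,0,0,0,-2,0.3],[0,0,0,0,0,-2,0.3],[0,0,0,0,0,-1,0.3],[0,0,0,0,0,-1,0.3],[0,0,0,0,0,-0.7,0.3],[0,0,0,0,0,-0.5,0.3],[0,0,0,0,0,0,0.3],[0,0,0,0,0,0,0.3]]'
```

```text
roller [511.6 -84.9] tip [381.7 -88.1] L(130) 130.0 yaw 1.4 org [456.6 -86.2] grip [451.6 -86.4]
time_s: 12.3
eef_pos: [452.4, -86.2, 8.0]
tcp_rot: [-1.218, 1.195, -1.194]
wrist_force: [-0.1, -1.0, 0.5]
opening: 64.8
```

```bash
python3 -m inch '[[0,0,0.003,0,0,0,0.5],[0,0,0,0,0,0,0.7],[0,0,0,0,0,0,1],[0,0,0,0,0,0,1],[0,0,0,0,0,0,1],[0,0,0,0,0,0,1],[0,0,0,0,0,0,1],[0,0,0,0,0,0,1]]'
python3 -m inch '[[0,0,0,0,0,0.5,1],[0,0,0,0,0,1,1],[0,0,0,0,0,1.5,1],[0,0,0,0,0,1.5,1],[0,0,0,0,0,1.5,1],[0,0,0,0,0,2,1],[0,0,0,0,0,2,1],[0,0,0,0,0,1.5,1],[0,0,0,0,0,0.5,1],[0,0,0,0,0,0,1]]'
python3 - <<'E'
from h import *
go(691.9,32.2,60,-97.7); grab("wrist","w6")
E
```

```text
time_s: 12.97
eef_pos: [452.3, -86.7, 8.2]
tcp_rot: [-1.219, 1.193, -1.193]
wrist_force: [-0.9, 0.5, 1.5]
opening: 21.0
time_s: 13.8
eef_pos: [452.7, -87.0, 129.2]
tcp_rot: [-1.218, 1.191, -1.195]
wrist_force: [0.4, -0.2, -2.3]
opening: 21.4
t 13.8 pos [452.7 -87.  129.2] toolx ang -88.76 tooly [ 0.002 -0.    -1.   ] q [ 0.21  0.46 -0.09  2.06  0.07  0.63 -1.48] F [ 0.4 -0.2 -2.3] open 21.4
turn [ 0.0006  0.0025 -0.1561] shift cm [23.92 11.92 -6.92]
```

View pics/w6.png

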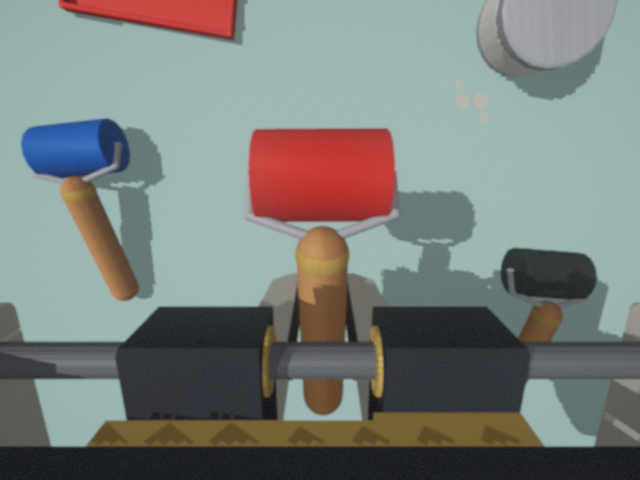

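```bash
python3 -m inch '[[0,0,-0.012,1,0.5,0,1],[0,0,-0.012,2,1,0,1],[0,0,-0.012,2.3,1.2,0,1],[0,0,-0.012,2.3,1.2,0,1],[0,0,-0.012,2.3,1.2,0,1],[0,0,-0.012,2.3,1.2,0,1],[0,0,-0.012,2.3,1.2,0,1],[0,0,-0.012,2.3,1.2,0,1],[0,0,-0.012,2.3,1.2,0,1],[0,0,-0.012,2.3,1,-0.5,1],[0,0,-0.012,1.5,0.6,-1,1],[0,0,-0.012,0.7,0.3,-1.5,1],[0,0,-0.012,0,0,-1.5,1],[0,0,0,0,0,-1.5,1],[0,0,0,0,0,-0.9,1],[0,0,0,0,0,0,1],[0,0,0,0,0,0,1]]'
python3 - <<'E'
from h import *
go(691.9,32.2,11.2,-97.7); grab("wrist","w7")
E
```

```text
time_s: 15.27
eef_pos: [687.7, 31.5, 57.7]
tcp_rot: [-1.145, 1.309, -1.306]
wrist_force: [0.2, 0.2, -1.2]
opening: 20.9
t 15.27 pos [687.7  31.5  57.7] toolx ang -97.68 tooly [-0.002 -0.    -1.   ] q [-0.06  0.84 -0.03  1.45  0.03  0.85 -1.81] F [ 0.2  0.2 -1.2] open 20.9
turn [ 0.     -0.0024 -0.0004] shift cm [ 0.42  0.07 -4.65]
```

View pics/w7.png

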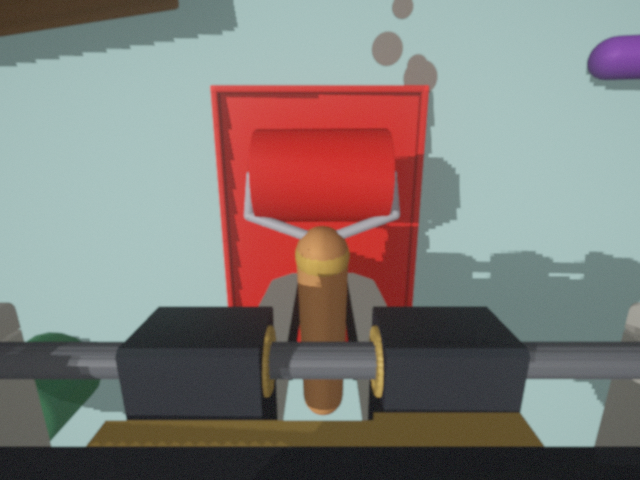

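```bash
python3 -m inch '[[0,0,0,0.3,0.05,0,1],[0,0,0,0.15,0,-0.5,1],[0,0,0,0,0,-1,1],[0,0,0,0,0,-1,1],[0,0,0,0,0,-0.8,1],[0,0,0,0,0,-0.5,1],[0,0,0,0,0,-0.3,1],[0,0,0,0,0,-0.1,1],[0,0,0,0,0,0,1],[0,0,0,0,0,0,1]]'
python3 -m inch '[[0,0,0,0,0,-0.1,1],[0,0,0,0,0,-0.1,1],[0,0,0,0,0,-0.1,1],[0,0,0,0,0,0,1],[0,0,0,0,0,0,1]]'
```

```text
time_s: 16.15
eef_pos: [693.1, 31.7, 17.5]
tcp_rot: [-1.142, 1.307, -1.308]
wrist_force: [0.3, -0.0, -1.3]
opening: 21.2
time_s: 16.57
eef_pos: [692.6, 31.7, 14.1]
tcp_rot: [-1.143, 1.307, -1.307]
wrist_force: [0.0, 0.2, -1.6]
opening: 21.1
```

```bash
python3 -m inch '[[0,0,0,0,0,-0.1,1],[0,0,0,0,0,-0.1,1],[0,0,0,0,0,-0.05,1],[0,0,0,0,0,0,1],[0,0,0,0,0,0,1]]'
python3 -m inch '[[0,0,0,0,0,-0.05,1],[0,0,0,0,0,0,1],[0,0,0,0,0,0,1]]'
```

```text
time_s: 16.98
eef_pos: [692.7, 31.7, 11.6]
tcp_rot: [-1.143, 1.307, -1.307]
wrist_force: [0.2, -0.0, -1.9]
opening: 21.3
time_s: 17.23
eef_pos: [692.9, 31.7, 11.4]
tcp_rot: [-1.142, 1.307, -1.307]
wrist_force: [-0.4, 0.8, -0.2]
opening: 21.4
```

```bash
python3 -m inch '[[0,0,0,0,0,-0.06,1],[0,0,0,0,0,0,1],[0,0,0,0,0,0,1]]'
python3 -m inch '[[0,0,0,0,0,0,0.75],[0,0,0,0,0,0,0.68],[0,0,0,0,0,0,0.6],[0,0,0,0,0,0,0.52],[0,0,0,0,0,0,0.52],[0,0,0,0,0,0,0.52]]'
python3 -m inch '[[0,0,0,0,0,0.5,0.52],[0,0,0,0,0,1,0.52],[0,0,0,0,0,1.5,0.52],[0,0,0,0,0,2,0.52],[0,0,0,0,0,2.5,0.52],[0,0,0,0,0,2.5,0.52],[0,0,0,0,0,2,0.52],[0,0,0,0,0,0,0.52]]'
python3 - <<'E'
from h import *
go(457.5,92.5,130,-84); grab("wrist","w8")
E
```

```text
time_s: 17.48
eef_pos: [692.9, 31.7, 11.3]
tcp_rot: [-1.142, 1.307, -1.307]
wrist_force: [-2.1, -0.4, 4.9]
opening: 21.3
time_s: 17.98
eef_pos: [692.7, 31.6, 10.3]
tcp_rot: [-1.143, 1.307, -1.307]
wrist_force: [0.4, -0.6, 0.1]
opening: 44.2
time_s: 18.65
eef_pos: [696.5, 31.9, 137.4]
tcp_rot: [-1.133, 1.299, -1.312]
wrist_force: [1.1, 0.8, 0.5]
opening: 44.7
t 18.65 pos [696.5  31.9 137.4] toolx ang -97.7 tooly [ 0.012  0.001 -1.   ] q [-0.06  0.76 -0.03  1.38  0.02  1.   -1.8 ] F [1.1 0.8 0.5] open 44.7
turn [-0.0023  0.0119  0.2391] shift cm [-23.9    6.06  -0.74]
```

View pics/w8.png

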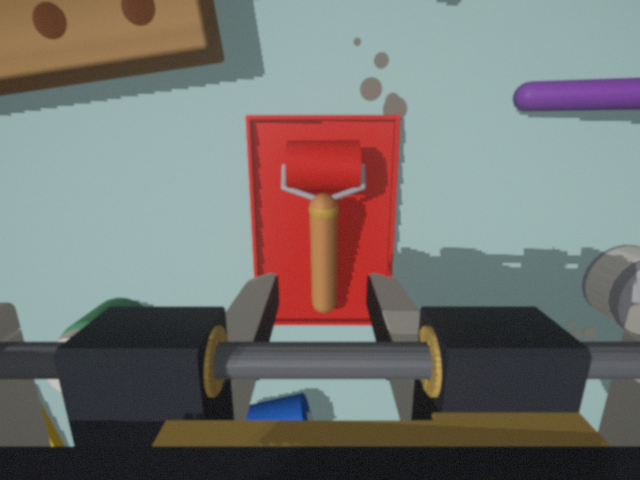

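The red brayer lies in its tray, with the roller at (323,165) and the handle end at (324,310), inside the rim at v≈321. Now to the blue one.

```bash
python3 -m inch '[[0,0.005,0.024,-1.5,0.4,0,0.3],[0,0.004,0.024,-2.6,0.7,0,0.3],[0,0,0.024,-2.6,0.7,0,0.3],[0,0,0.024,-2.6,0.7,0,0.3],[0,0,0.024,-2.6,0.7,0,0.3],[0,0,0.024,-2.6,0.6,0,0.3],[0,0,0.024,-2.6,0.6,0,0.3],[0,0,0.024,-2.6,0.6,0,0.3],[0,0,0.024,-2.4,0.6,-0.3,0.3],[0,0,0.024,-1.3,0.3,-0.3,0.3],[0,0,0,-0.4,0.2,0,0.3],[0,0,0,0,0,0,0.3],[0,0,0,0,0,0,0.3]]'
python3 - <<'E'
from h import *
go(457.5,92.5,7.5,-84); grab("wrist","w9")
E
```

```text
time_s: 19.78
eef_pos: [455.7, 92.6, 124.5]
tcp_rot: [-1.264, 1.136, -1.129]
wrist_force: [0.4, 0.1, -0.1]
opening: 64.9
t 19.78 pos [455.7  92.6 124.5] toolx ang -83.98 tooly [-0.008 -0.002 -1.   ] q [-0.18  0.47 -0.1   2.05  0.08  0.63 -1.79] F [ 0.4  0.1 -0.1] open 64.9
turn [ 0.0019 -0.0077 -0.0003] shift cm [ 1.80e-01 -1.00e-02 -1.17e+01]
```

View pics/w9.png

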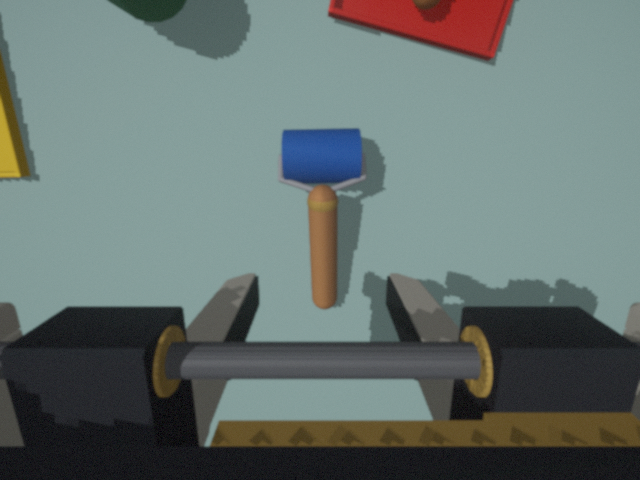

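The blue roller is at (322,156) and its handle end at (324,307).

```bash
python3 - <<'E'
from h import *
brayer("w9",(322,156),(324,307)); 
E
python3 -m inch '[[0,-0.006,0.006,0.15,-0.0,-1,0.3],[0,0,0.006,0,0,-2,0.3],[0,0,0,0,0,-2,0.3],[0,0,0,0,0,-2,0.3],[0,0,0,0,0,-2,0.3],[0,0,0,0,0,-1,0.3],[0,0,0,0,0,-1,0.3],[0,0,0,0,0,0,0.3],[0,0,0,0,0,0,0.3]]'
python3 - <<'E'
from h import *
go(457.5,92.8,7.7,-83.3)
E
```

```text
roller [516.6  99.3] tip [387.7  84. ] L(130) 129.7 yaw 6.8 org [462.1  92.8] grip [457.1  92.2]
time_s: 20.58
eef_pos: [457.1, 92.3, 14.1]
tcp_rot: [-1.266, 1.124, -1.123]
wrist_force: [-0.4, -0.1, 0.8]
opening: 65.1
t 20.58 pos [457.1  92.3  14.1] toolx ang -83.31 tooly [-0.003 -0.002 -1.   ] q [-0.21  0.68 -0.06  2.13  0.12  0.34 -1.82] F [-0.4 -0.1  0.8] open 65.1
turn [ 0.0023 -0.0028  0.0002] shift cm [ 0.04  0.05 -0.64]
```

```bash
python3 -m inch '[[0,-0.002,0,0,0,-0.3,0.3],[0,0,0,0,0,-0.3,0.4],[0,0,0,0,0,0,0.5],[0,0,0,0,0,0,0.5]]'
python3 -m inch '[[0,0,0,0,0,0,0.7],[0,0,0,0,0,0,1],[0,0,0,0,0,0,1],[0,0,0,0,0,0,1],[0,0,0,0,0,0,1],[0,0,0,0,0,0,1]]'
```

```text
time_s: 20.92
eef_pos: [456.4, 92.7, 8.8]
tcp_rot: [-1.264, 1.121, -1.123]
wrist_force: [-0.1, -0.6, -0.5]
opening: 50.0
time_s: 21.42
eef_pos: [456.2, 92.6, 8.6]
tcp_rot: [-1.264, 1.122, -1.123]
wrist_force: [-0.8, -0.1, 1.1]
opening: 21.0
```

```bash
python3 -m inch '[[0,0,0,0,0,0.5,1],[0,0,0,0,0,1,1],[0,0,0,0,0,1.5,1],[0,0,0,0,0,1.5,1],[0,0,0,0,0,1.5,1],[0,0,0,0,0,2,1],[0,0,0,0,0,2,1],[0,0,0,0,0,1.5,1],[0,0,0,0,0,0.5,1],[0,0,0,0,0,0,1]]'
python3 - <<'E'
from h import *
go(560.9,-414.1,60,-76.75); grab("wrist","w10")
E
```

```text
time_s: 22.25
eef_pos: [456.8, 92.7, 129.7]
tcp_rot: [-1.262, 1.12, -1.124]
wrist_force: [-0.6, -0.2, -1.1]
opening: 21.3
t 22.25 pos [456.8  92.7 129.7] toolx ang -83.25 tooly [ 0.002 -0.001 -1.   ] q [-0.17  0.46 -0.11  2.04  0.08  0.64 -1.79] F [-0.6 -0.2 -1.1] open 21.3
turn [0.0013 0.0019 0.1135] shift cm [ 10.41 -50.68  -6.97]
```

View pics/w10.png

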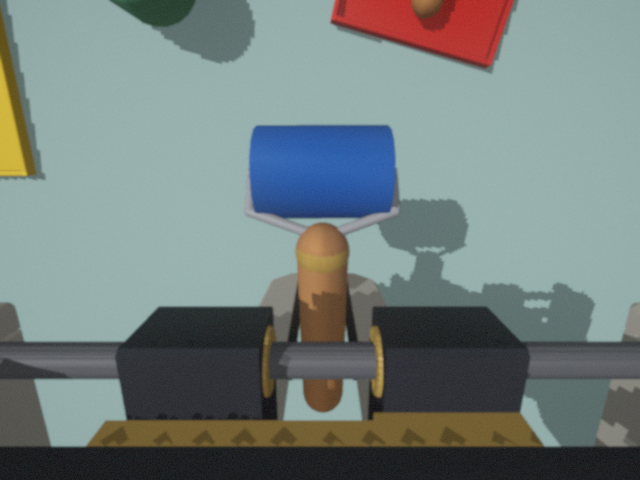

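```bash
python3 -m inch '[[0,0,0,0.3,-1.5,0,1],[0,0,0.007,0.58,-2.9,0,1],[0,0,0.007,0.58,-2.9,0,1],[0,0,0.007,0.58,-2.9,0,1],[0,0,0.007,0.58,-2.9,0,1],[0,0,0.007,0.58,-2.9,0,1],[0,0,0.007,0.58,-2.9,0,1],[0,0,0.007,0.58,-2.9,0,1],[0,0,0.007,0.58,-2.9,0,1],[0,0,0.007,0.58,-2.9,0,1],[0,0,0.007,0.58,-2.9,0,1],[0,0,0.007,0.58,-2.9,0,1],[0,0,0.007,0.58,-2.9,0,1],[0,0,0.007,0.58,-2.9,0,1],[0,0,0.007,0.58,-2.9,0,1],[0,0,0.007,0.58,-2.9,0,1],[0,0,0.007,0.58,-2.9,0,1],[0,0,0,0.6,-1.9,0,1],[0,0,0,0.2,-0.9,0,1],[0,0,0,0,0,0,1]]'
python3 - <<'E'
from h import *
go(560.9,-414.1,60,-76.75)
E
```

```text
time_s: 23.97
eef_pos: [558.4, -416.5, 126.0]
tcp_rot: [-1.312, 1.043, -1.04]
wrist_force: [-0.4, 0.0, -1.9]
opening: 21.6
t 23.97 pos [ 558.4 -416.5  126. ] toolx ang -77.02 tooly [-0.004 -0.002 -1.   ] q [ 0.69  0.78 -0.15  1.37  0.13  1.   -0.84] F [-0.4  0.  -1.9] open 21.6
turn [ 0.0016 -0.0037  0.0048] shift cm [ 0.25  0.24 -6.6 ]
```

```bash
python3 -m inch '[[0,0,0.004,0.2,0.2,-1,1],[0,0,0,0,0,-1.5,1],[0,0,0,0,0,-1.5,1],[0,0,0,0,0,-1.5,1],[0,0,0,0,0,-1,1],[0,0,0,0,0,0,1],[0,0,0,0,0,0,1]]'
python3 - <<'E'
from h import *
go(560.9,-414.1,11.6,-76.75); grab("wrist","w11")
E
```

```text
time_s: 24.55
eef_pos: [562.0, -410.4, 62.8]
tcp_rot: [-1.313, 1.035, -1.033]
wrist_force: [-0.6, -0.5, -0.8]
opening: 21.2
t 24.55 pos [ 562.  -410.4   62.8] toolx ang -76.49 tooly [-0.002 -0.    -1.   ] q [ 0.68  0.85 -0.15  1.42  0.15  0.88 -0.85] F [-0.6 -0.5 -0.8] open 21.2
turn [ 0.     -0.0019 -0.0046] shift cm [-0.11 -0.37 -5.12]
```

View pics/w11.png

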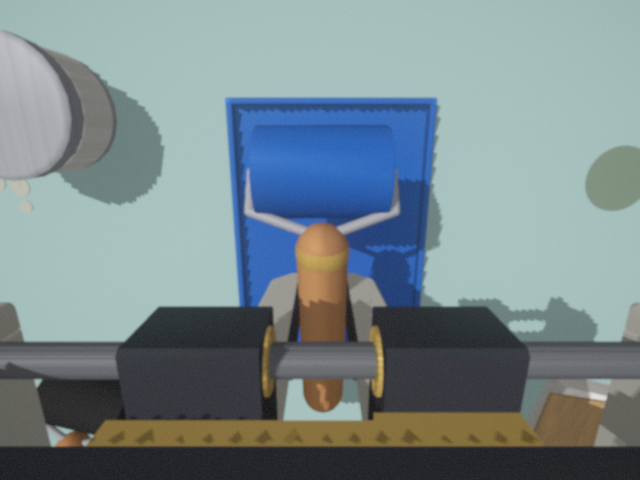

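```bash
python3 -m inch '[[0,0,-0.004,-0.1,-0.35,-0.3,1],[0,0,0,0,0,-1,1],[0,0,0,0,0,-1,1],[0,0,0,0,0,-1,1],[0,0,0,0,0,-0.7,1],[0,0,0,0,0,-0.4,1],[0,0,0,0,0,-0.2,1],[0,0,0,0,0,0,1],[0,0,0,0,0,0,1],[0,0,0,0,0,0,1]]'
```

```text
time_s: 25.43
eef_pos: [561.5, -416.1, 18.1]
tcp_rot: [-1.311, 1.037, -1.04]
wrist_force: [0.3, 0.7, -1.8]
opening: 21.3
```

```bash
python3 -m inch '[[0,0,0,0,0.1,-0.15,1],[0,0,0,0,0,-0.15,1],[0,0,0,0,0,-0.1,1],[0,0,0,0,0,-0.1,1],[0,0,0,0,0,0,1],[0,0,0,0,0,0,1],[0,0,0,0,0,0,1]]'
python3 -m inch '[[0,0,0,0,0,-0.05,1],[0,0,0,0,0,0,1],[0,0,0,0,0,0,1]]'
python3 -m inch '[[0,0,0,0,0,-0.05,1],[0,0,0,0,0,0,1],[0,0,0,0,0,0,1]]'
```

```text
time_s: 26.02
eef_pos: [561.0, -414.9, 12.5]
tcp_rot: [-1.311, 1.038, -1.039]
wrist_force: [-0.5, -0.2, -1.3]
opening: 21.4
time_s: 26.27
eef_pos: [561.0, -414.8, 12.0]
tcp_rot: [-1.311, 1.038, -1.039]
wrist_force: [-0.5, 0.4, -2.5]
opening: 20.8
time_s: 26.52
eef_pos: [561.1, -414.9, 11.8]
tcp_rot: [-1.311, 1.038, -1.04]
wrist_force: [-1.0, -0.5, 0.8]
opening: 21.5
```

```bash
python3 -m inch '[[0,0,0,0,0,-0.05,1],[0,0,0,0,0,0,1],[0,0,0,0,0,0,1]]'
python3 -m inch '[[0,0,0,0,0,0,0.75],[0,0,0,0,0,0,0.68],[0,0,0,0,0,0,0.6],[0,0,0,0,0,0,0.52],[0,0,0,0,0,0,0.52],[0,0,0,0,0,0,0.52]]'
python3 -m inch '[[0,0,0,0,0,0.5,0.52],[0,0,0,0,0,1,0.52],[0,0,0,0,0,1.5,0.52],[0,0,0,0,0,2,0.52],[0,0,0,0,0,2.5,0.52],[0,0,0,0,0,2.5,0.52],[0,0,0,0,0,2,0.52],[0,0,0,0,0,0,0.52]]'
python3 - <<'E'
from h import *
st(); grab("wrist","w12"); grab("scene","s12")
E
```

```text
time_s: 26.77
eef_pos: [561.1, -415.0, 11.7]
tcp_rot: [-1.311, 1.038, -1.04]
wrist_force: [-2.0, 0.3, 4.8]
opening: 21.2
time_s: 27.27
eef_pos: [561.0, -414.8, 10.8]
tcp_rot: [-1.311, 1.038, -1.039]
wrist_force: [-0.6, 0.9, 0.0]
opening: 44.1
time_s: 27.93
eef_pos: [564.2, -416.8, 137.9]
tcp_rot: [-1.31, 1.028, -1.049]
wrist_force: [0.3, -0.0, -0.3]
opening: 44.8
t 27.93 pos [ 564.2 -416.8  137.9] toolx ang -76.85 tooly [ 0.009 -0.009 -1.   ] q [ 0.69  0.77 -0.16  1.36  0.13  1.01 -0.84] F [ 0.3 -0.  -0.3] open 44.8
```

View pics/w12.png

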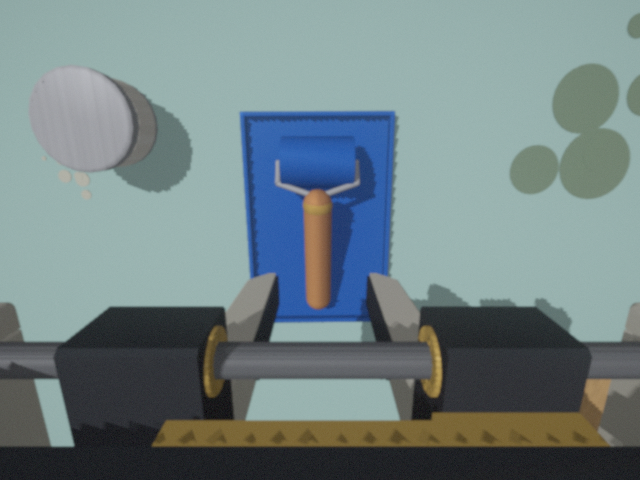

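View pics/s12.png

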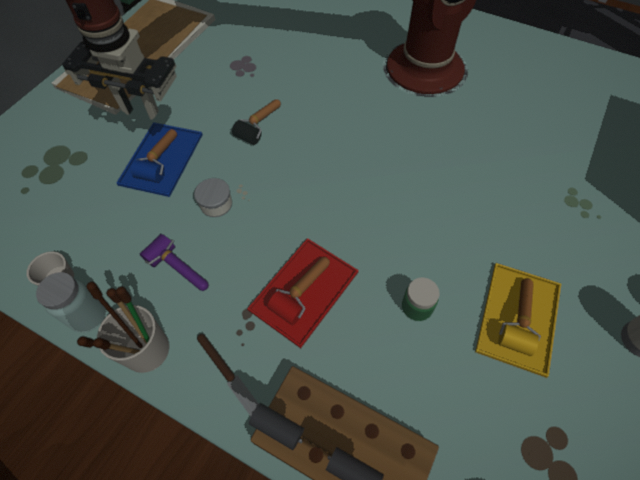

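All three lie in their trays and the others look unmoved. I back the arm off and check from the top.

```bash
python3 -m inch '[[0,0,0,-0.5,-1,1,0.52],[0,0,0,-1.5,-2,1,0.52],[0,0,0,-2,-2,1,0.52],[0,0,0,-2,-2,1,0.52],[0,0,0,-2,-2,1,0.52],[0,0,0,-2,-2,0,0.52],[0,0,0,-2,-2,0,0.52],[0,0,0,-2,-2,0,0.52],[0,0,0,-2,-2,0,0.52],[0,0,0,-2,-2,0,0.52],[0,0,0,-1,-1,0,0.52],[0,0,0,0,0,0,0.52],[0,0,0,0,0,0,0.52]]'
python3 - <<'E'
from h import *
st(); p,d=grab("top","top12"); p0=np.load("pics/top0.npz")["p"]
df=cv2.absdiff(p,p0).max(2)
for n,(u,v) in dict(jar=(208,208),tin=(413,214),black=(435,320),purple=(400,150)).items(): print(n,"mean diff",df[v-30:v+30,u-28:u+28].mean().round(1))
print("roller tops",[pt("top12",u,v).round(0) for u,v in((131,217),(304,160),(484,215))])
E
```

```text
time_s: 29.12
eef_pos: [370.6, -614.6, 180.2]
tcp_rot: [-1.309, 1.04, -1.039]
wrist_force: [-0.6, -0.2, 0.3]
opening: 44.7
t 29.12 pos [ 370.6 -614.6  180.2] toolx ang -76.91 tooly [-0.001  0.    -1.   ] q [ 1.08  0.77 -0.17  1.24  0.13  1.15 -0.44] F [-0.6 -0.2  0.3] open 44.7
jar mean diff 1.5
tin mean diff 1.3
black mean diff 1.3
purple mean diff 1.4
roller tops [array([608., 411.,  43.]), array([741.,  16.,  39.]), array([ 606., -391.,   43.])]
```

View pics/top12.png

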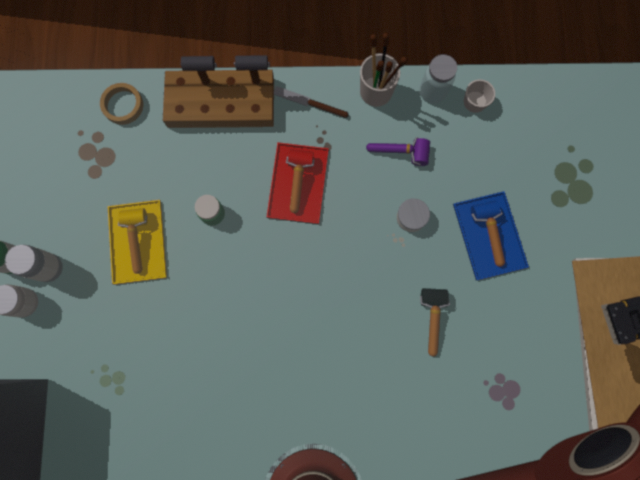

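The top view shows each coloured brayer lengthwise inside its own tray: yellow (131,217)–(138,270), red (300,165)–(296,210), blue (488,215)–(500,262). The jar, tin, black roller and purple decoy are unmoved, so I hand in.

```bash
python3 - <<'E'
from h import *
print(ctrl.hand_in())
E
```

```text
the job is handed in; nothing more can be done
None
```

The yellow, then the red, then the blue brayer each lies lengthwise, roller down, in the tray of its own colour. I handed the job in after about 29 s. Each was lowered in steps of a millimetre or less until it touched the tray floor, with about 5 N or less on the wrist. I then opened the fingers only partway, clear of the tray walls.

- **Placement:** The last top, scene and wrist pictures show all three inside their rims. The roller tops measure 39–43 mm high, as expected on a 3 mm floor with a 40 mm roller.
- **Other items:** Comparing the first and last top pictures, the jar, tin, black roller and purple look-alike show no change beyond image noise.
- **Robot:** The arm stands clear of everything. No check failed; the top and wrist cameras disagreed by 1–3 mm on positions, about the stated calibration accuracy.

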